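# Set out the stain-treatment tray

## Robot

A 7-joint arm with a two-finger parallel gripper is mounted at the origin on the work surface. World frame = base frame: x ahead of the robot, y to its left, z up, the work surface at z = 0. Lengths are in m, angles in rad, forces in N, time in s.
With the tool pointing down it reaches from about 0.4 to 0.85 m from the base axis. Payload 10.4 kg.
Tool frame: the origin (TCP) lies between the finger pads; the fingertips stand manip.tcp_to_tips ahead of it and the grasp point (between the pads) lies 2 mm behind it (manip.tcp_to_tips is the distance from the TCP to the fingertips, in m); y points along the fingers, z is the direction in which the jaws open and shut, and the axes are right-handed (so a half turn about y gives the same grasp; the last joint's range is limited). The gripper opens to 85 mm and grips with 20 to 120 N. Pads are 22 mm wide; open, the fingers measure 114 mm over their backs; the gripper's body (76 mm by 85 mm) begins 54 mm behind the grasp point. The pads swing forward as they close: fully open they stand 13 mm farther back than shut.
Start: joints at [1.096, 0.332, -0.065, 1.46, 0.022, 1.35, -0.088], TCP at [0.273, -0.562, 0.248] pointing down, gripper open.
Joint ranges: [-2.6, 2.6], [-0.5, 2.12], [-1.47, 1.34], [0.16, 2.42], [-1.27, 4.41], [0.06, 2.06], [-2.6, 2.6]. Speed limits (rad/s): [2.22, 2.22, 2.79, 2.79, 3.14, 3.14, 3.14].

## Interface

Orientations are given as a unit quaternion [x, y, z, w].
In Python, from workcell import manip gives the robot as it stands. The module is installed in compiled form; this text tells all that it offers.
- The arm moves only by the tool move_arm, never from a script. Its argument "increments" is a list of rows, each an object with "offset": the shift along the tool's x, y, z in m, a list of three; "yaw": the turn about the tool's y in degrees; "jaw": the closure in counts, from 0 (fully open) to 255 (shut). In form: [{"offset": [tx, ty, tz], "yaw": yaw, "jaw": jaw}, ...]. A call has 1 to 10 rows; each row is the pose to reach, as a shift and turn from the pose measured when the call began, along the tool's axes at that moment; what a row does not reach only later rows make up. A row lasts 1/12 s, in which the tool goes at most 41.7 mm and 7.16 degrees, less where a joint would pass 70% of its speed; a pose out of reach is approached as far as the arm can. A call with a gripper value outside its range is refused whole. The fingers move at their own pace and stop on an object; "squeeze" is the grip in N (left out, the last holds). Time passes only in rows, so rows that repeat a pose let the fingers close. It gives the time, the measured TCP pose, the force and the opening at its end, in the units of the state.
- manip.get_obs(): the state, without advancing time (a new reading comes with each control period).
- manip.camera(name): name is "scene" or "top" or "wrist"; returns a dict with "pixels" (480x640x3 uint8, red, green, blue), "depth" (480x640 float32, m along the optical axis (not along the pixel's ray), 0 where there is no reading), "intrinsics" (3x3 intrinsics, pixels), "R" (3x3) and "t" (3): a world point X has camera coordinates R X + t; the wrist camera has in their place "mount" (4x4, takes a point from camera to tool coordinates, whose origin is the TCP and whose axes are the tool frame's). Camera axes: x right, y down, z forward; pixel columns grow to the right and rows downward; lengths in m; the calibration is good to about 2 mm. A picture is of the moment at which its call begins: read the wrist's pose just before it.
- manip.hand_in(): hands the job in, once; it reports no verdict.
Trained networks look in a picture, given as the dict that the camera call returned (one of the last four; its "shot" number tells which), for a name from the list of things; names that differ only in an ending like _2 or _b are one class to them, and where a whole thing is asked for, a point or a joint stands for the part that bears it (a point fixed in the world has none). Each returns a list of dicts, best first, with "confidence" (0 to 1); they miss things now and then, are a little off and sometimes report something else, mostly with a low value. They report only what shows in the picture. A call takes as long as a camera call. They do not tell look-alikes from the thing itself.
- manip.recognise(picture, query): "bbox" ([left, top, right, bottom] in pixels, round what is visible of it).
- manip.spot_point(picture, query): "centre" ([column, row] in pixels: a listed point, or the origin of a listed thing).
The state is a dict: "clock": time; "joint_pos": joint angles; "joint_velocities": joint speeds; "tau": joint torques, N m; "position": TCP position; "ee_rot": TCP orientation; "ft_force": force on the tool from outside, world axes, zero at the start; "torque": the same for the moment, N m; "grip_width": opening from 0.0 (shut) to 1.0 (fully open).
Only numpy, scipy, OpenCV 4.12 (cv2) and the standard library are available. Lean on these libraries where they do the work, as an engineer would, in place of code of your own. Each camera call takes 0.05 s, during which the arm holds its last target. There are 200 camera calls.

## Task

To set out the laundry tray, first stand the white detergent tub with the red lid in the centre of the grey tray, its long side along the tray's long side; then, in one straight row with it down the middle of the tray, stand the orange stain remover on the side towards the soap pump and the blue softener on the side towards the potted plant, each with a gap of about 3 cm to the tub, and last of all stand the yellow measuring cup upright on the middle of the tub's lid. Knock nothing over, and leave the green bottle, the soap pump and the plant where they are.

Things in the scene. Friction and masses are not known exactly. Their poses are not given: they have to be found in the camera images.
- tray: grey plastic drip tray fixed on the counter, 150 mm (its x) by 320 mm (its y, the long side); floor 6 mm thick (its top is 6 mm above the counter), a lip 5 mm wide all round rising to 12 mm above the counter. Origin: centre of the underside, on the counter. Turned at most 0.28 rad, so its y axis points roughly to the robot's left. The row runs along its y axis through its centre
- tub: white rectangular detergent tub with a flat red lid and blue labels, loose, about 0.35 kg: 56 mm (its x) by 76 mm (its y, the long side) by 85 mm tall with vertical sides. Origin: centre of the underside, z up; the lid's top is 85 mm above it. Turned at most 0.5 rad at the start
- softener: blue softener: a bottle 48 mm in diameter and 115 mm tall: straight from the foot to 85 mm up, then a shoulder to a 26 mm wide cap of the same colour, white label round the lower half; stands upright, loose, about 0.2 kg. Origin: centre of the underside, z up
- stain_remover: orange stain remover: a bottle 48 mm in diameter and 115 mm tall: straight from the foot to 85 mm up, then a shoulder to a 26 mm wide cap of the same colour, white label round the lower half; stands upright, loose, about 0.2 kg. Origin: centre of the underside, z up
- cup: small open yellow measuring cup, mouth up, 40 mm in diameter at the foot, 44 mm at the rim, 45 mm tall, wall 2.5 mm, loose, about 30 g. Origin: centre of the underside, z up
- green_bottle: green bottle, not needed, to be left alone: a bottle 48 mm in diameter and 115 mm tall: straight from the foot to 85 mm up, then a shoulder to a 26 mm wide cap of the same colour, white label round the lower half; stands upright, loose, about 0.2 kg. Origin: centre of the underside, z up
- soap_pump: white pump bottle of liquid soap with a steel nozzle, beyond one end of the tray (left or right, either may occur), 68 mm in diameter, 175 mm tall, loose, 0.5 kg, to be left alone; it marks that side. Origin: centre of the underside, z up
- plant: small plant in a terracotta pot, beyond the tray's other end, pot 84 mm in diameter at the top and 75 mm tall, leaves to about 125 mm, loose, 0.6 kg, to be left alone; it marks that side. Origin: centre of the underside, z up
Things that resemble listed ones, but are neither listed nor needed, are in the scene too. What is shaped like the tub but turquoise is not meant.

How it is judged:
On the way, in this order (a step that is already met when the one before it is completed fails the run):
1. the tub stands, let go, in the centre of the tray, long side along the tray, before either bottle is put in place (x of tub in the frame of tray between -0.016 and 0.016 m and z of tub in the frame of tray below 0.012 m and angle between tub's own z axis and vertical below 0.12 rad and y of tub in the frame of tray between -0.016 and 0.016 m and angle between the y axis of tub and the y axis of tray, either way round below 0.21 rad and contact force between the fingers and tub below 0.05 N and not (x of softener in the frame of tray between -0.016 and 0.016 m and z of softener in the frame of tray below 0.012 m and angle between softener's own z axis and vertical below 0.12 rad and horizontal distance between softener and tub between 0.078 and 0.113 m) and not (x of stain_remover in the frame of tray between -0.016 and 0.016 m and z of stain_remover in the frame of tray below 0.012 m and angle between stain_remover's own z axis and vertical below 0.12 rad and horizontal distance between stain_remover and tub between 0.078 and 0.113 m)), for 0.2 s.
2. both bottles stand, let go, in the row, each on its own side of the tub, and the cup is not yet on the tub (x of tub in the frame of tray between -0.016 and 0.016 m and z of each of tub, softener, stain_remover in the frame of tray below 0.012 m and angle between each of tub, softener, stain_remover's own z axis and vertical below 0.12 rad and y of tub in the frame of tray between -0.016 and 0.016 m and angle between the y axis of tub and the y axis of tray, either way round below 0.21 rad and x of softener in the frame of tray between -0.016 and 0.016 m and horizontal distance between softener and tub between 0.078 and 0.113 m and x of stain_remover in the frame of tray between -0.016 and 0.016 m and horizontal distance between stain_remover and tub between 0.078 and 0.113 m and ((y of soap_pump in the frame of tray above 0 m and y of stain_remover in the frame of tray above 0.05 m and y of softener in the frame of tray below -0.05 m) or (y of soap_pump in the frame of tray below 0 m and y of stain_remover in the frame of tray below -0.05 m and y of softener in the frame of tray above 0.05 m)) and contact force between the fingers and softener below 0.05 N and contact force between the fingers and stain_remover below 0.05 N and horizontal distance between cup and tub above 0.04 m), for 0.2 s.
At the end, for the whole second after the job is handed in: Upright, at rest, released: tub within 16 mm of the tray's centre along and across, 0.21 rad of square; bottles within 16 mm of the long centre line, 78-113 mm from the tub's centre, stain remover on the pump's side, softener on the plant's; cup on the lid within 14 mm of the tub's centre (x of tub in the frame of tray between -0.016 and 0.016 m and z of each of tub, softener, stain_remover in the frame of tray below 0.012 m and angle between each of tub, softener, stain_remover, cup's own z axis and vertical below 0.12 rad and y of tub in the frame of tray between -0.016 and 0.016 m and angle between the y axis of tub and the y axis of tray, either way round below 0.21 rad and x of softener in the frame of tray between -0.016 and 0.016 m and horizontal distance between softener and tub between 0.078 and 0.113 m and x of stain_remover in the frame of tray between -0.016 and 0.016 m and horizontal distance between stain_remover and tub between 0.078 and 0.113 m and ((y of soap_pump in the frame of tray above 0 m and y of stain_remover in the frame of tray above 0.05 m and y of softener in the frame of tray below -0.05 m) or (y of soap_pump in the frame of tray below 0 m and y of stain_remover in the frame of tray below -0.05 m and y of softener in the frame of tray above 0.05 m)) and horizontal distance between cup and tub below 0.014 m and z of cup in the frame of tub between 0.08 and 0.09 m and linear speed of each of tub, softener, stain_remover, cup below 0.02 m/s and contact force between the fingers and tub below 0.05 N and contact force between the fingers and softener below 0.05 N and contact force between the fingers and stain_remover below 0.05 N and contact force between the fingers and cup below 0.05 N); the robot touches nothing.
It fails at once if the green bottle is disturbed (moved more than 20 mm) (distance of green_bottle from where it was at the start of the episode above 0.02 m).
It fails at once if the soap pump is disturbed (moved more than 20 mm) (distance of soap_pump from where it was at the start of the episode above 0.02 m).
It fails at once if the plant is disturbed (moved more than 20 mm) (distance of plant from where it was at the start of the episode above 0.02 m).
It fails at once if something is knocked over (tilted more than 0.8 rad) (angle between any of tub, softener, stain_remover, cup's own z axis and vertical above 0.8 rad).
It also fails if it takes over 112 s, if anything falls off the work surface, if the arm or the gripper's body presses on something with over 40 N, if the wrist force passes 120 N, or if a joint passes its speed limit or range.

## Working session

There is one attempt and no reset: what is moved stays moved. The work goes in short steps, Python scripts to look and compute and a tool call to move; the robot and the scene stay as the last step left them, time stands still between calls to the robot, and variables do not carry over. Pictures are saved under pics/ and viewed, about 12 in all and at most 16, crops included, and the job is handed in when it is done.

Besides the shell and the picture viewer there is one more tool, called after ">>>" by a JSON object that holds its "name" and its "arguments". move_arm: Moves the arm, as the interface text tells. Its arguments: {"type":"object","properties":{"increments":{"type":"array","items":{"type":"object","properties":{"offset":{"type":"array","items":{"type":"number"}},"yaw":{"type":"number"},"jaw":{"type":"number"}}}},"squeeze":{"type":"number"}},"required":["increments"]}

```bash
ls; mkdir -p pics
cat > h.py <<'E'
import numpy as np, cv2
from workcell import manip
from scipy.spatial.transform import Rotation as Ro
def cloud(c):
    K=c["intrinsics"];d=c["depth"];v,u=np.mgrid[:480,:640]
    P=np.stack([(u-K[0,2])/K[0,0]*d,(v-K[1,2])/K[1,1]*d,d],-1)
    return (P-c["t"])@c["R"]   # R^T(P-t)
def save(c,n): cv2.imwrite(f"pics/{n}.png",c["pixels"][:,:,::-1])
E
python3 - <<'E'
from h import *
o=manip.get_obs();print({k:np.round(v,3) for k,v in o.items()},manip.tcp_to_tips)
print(Ro.from_quat(o["ee_rot"]).as_matrix().round(3))
for n in("top","scene"):
    c=manip.camera(n);save(c,n+"0");W=cloud(c);np.save(n+".npy",W)
    print(n,c["intrinsics"].round(1).tolist(),c["R"].round(3).tolist(),c["t"].round(3))
    for q in["tray","tub","softener","stain_remover","cup","green_bottle","soap_pump","plant"]:
        print(q)
        for r in manip.recognise(c,q)[:3]:
            l,t,rr,b=r["bbox"];u,v=int((l+rr)/2),int((t+b)/2)
            print("  ",round(r["confidence"],2),np.round(r["bbox"]),W[v,u].round(3),c["pixels"][v,u])
E
```

```text
pics
{'clock': np.float64(0.0), 'joint_pos': array([ 1.096,  0.333, -0.065,  1.461,  0.022,  1.35 , -0.088]), 'joint_velocities': array([-0.001, -0.   , -0.   ,  0.   ,  0.001,  0.   , -0.001]), 'tau': array([ 0.0000e+00, -6.2545e+01,  4.9000e-02, -3.9160e+01,  1.6000e-02,
        1.0000e-02, -0.0000e+00]), 'position': array([ 0.273, -0.562,  0.248]), 'ee_rot': array([-0.159,  0.69 , -0.689,  0.158]), 'ft_force': array([-0.775,  0.524,  0.316]), 'torque': array([ 0.027, -0.005,  0.04 ]), 'grip_width': np.float64(1.003)} 0.017
[[-0.9   -0.001  0.437]
 [-0.437  0.001 -0.9  ]
 [ 0.    -1.    -0.001]]
top [[600.7, 0.0, 330.5], [0.0, 600.7, 232.3], [0.0, 0.0, 1.0]] [[0.05, -0.999, 0.006], [-0.969, -0.05, -0.243], [0.243, 0.006, -0.97]] [-0.016  0.508  1.306]
tray
   0.77 [292. 141. 438. 235.] [ 0.64  -0.065  0.005] [65 68 67]
tub
   0.97 [188. 246. 229. 286.] [0.413 0.276 0.084] [117  26  23]
   0.78 [217. 296. 263. 338.] [0.304 0.198 0.088] [32 94 90]
   0.56 [134. 290. 182. 330.] [0.313 0.377 0.083] [33 94 90]
softener
   0.6 [450. 262. 478. 287.] [ 0.422 -0.285  0.091] [ 41  62 114]
st
[... 653 characters left out ...]
 84]
tub
   0.89 [352. 153. 380. 196.] [0.451 0.256 0.074] [110 105 100]
   0.82 [297. 152. 322. 196.] [0.336 0.174 0.066] [ 2 78 74]
   0.7 [342. 126. 367. 164.] [0.339 0.363 0.075] [ 5 82 78]
softener
   0.93 [175. 268. 210. 323.] [ 0.455 -0.306  0.077] [13 41 91]
stain_remover
   0.73 [324. 169. 342. 216.] [0.441 0.138 0.076] [112  52   3]
   0.67 [451. 142. 489. 217.] [0.677 0.362 0.103] [104  99  93]
cup
   0.65 [289. 220. 310. 252.] [ 0.458 -0.006  0.04 ] [123  99   0]
green_bottle
   0.74 [230. 230. 260. 281.] [ 0.449 -0.163  0.078] [16 73 31]
soap_pump
   0.89 [453. 144. 493. 215.] [0.684 0.368 0.103] [111 107 101]
plant
   0.63 [188. 342. 258. 437.] [ 0.67  -0.422  0.11 ] [22 61 18]
```

View pics/top0.png

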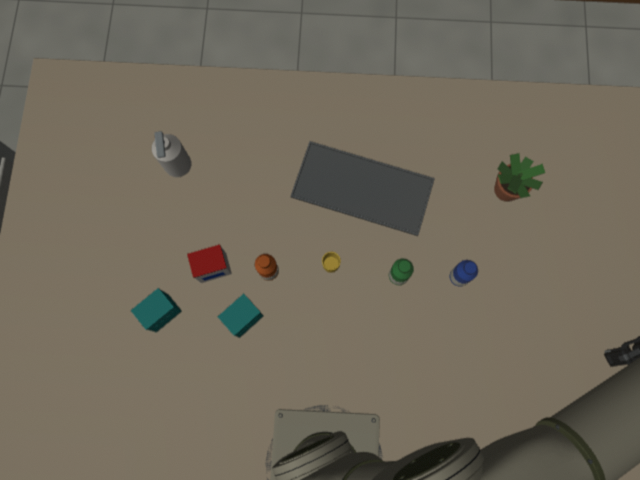

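Run:
```python
from h import *
W=np.load("top.npy")
def box(l,t,r,b,zlo,zhi,pad=4):
    P=W[t-pad:b+pad,l-pad:r+pad].reshape(-1,3);return P[(P[:,2]>zlo)&(P[:,2]<zhi)]
def show(n,P):
    r=cv2.minAreaRect(P[:,:2].astype(np.float32)*1000);c,rad=cv2.minEnclosingCircle(P[:,:2].astype(np.float32)*1000)
    print(n,len(P),"rect",np.round(r[0]),np.round(r[1]),round(r[2],1),"circ",np.round(c),round(rad),"med",P.mean(0).round(3))
for n,b in dict(tub=(188,246,229,286),t1=(217,296,263,338),t2=(134,290,182,330)).items(): show(n,box(*b,.078,.092))
for n,b in dict(soft=(450,262,478,287),stain=(255,253,278,280),green=(392,255,414,286)).items(): show(n,box(*b,.106,.122))
show("cup",box(320,253,341,272,.038,.052))
show("pump",box(152,134,194,178,.08,.2));show("plant",box(496,154,542,204,.05,.2))
P=box(292,141,438,235,.004,.02);show("tray",P);show("lip",P[P[:,2]>.009])
# same from scene camera, for cross-check
W=np.load("scene.npy")
show("s tub",box(345,145,385,175,.078,.092,0));show("s cup",box(289,220,310,252,.038,.052))
show("s soft",box(175,268,210,323,.106,.122));show("s stain",box(324,169,342,216,.106,.122));show("s lip",box(262,246,430,358,.009,.016))
```

```text
tub 868 rect [425. 282.] [59. 77.] 19.9 circ [425. 282.] 46 med [0.424 0.281 0.084]
t1 909 rect [310. 200.] [57. 76.] 45.8 circ [310. 199.] 45 med [0.31  0.2   0.084]
t2 926 rect [313. 389.] [58. 77.] 43.9 circ [313. 389.] 46 med [0.313 0.388 0.084]
soft 122 rect [ 433. -296.] [25. 26.] 0.5 circ [ 433. -296.] 14 med [ 0.433 -0.295  0.114]
stain 116 rect [424. 151.] [25. 25.] 47.0 circ [424. 152.] 13 med [0.424 0.151 0.113]
green 116 rect [ 429. -154.] [24. 25.] 2.2 circ [ 429. -153.] 14 med [ 0.428 -0.153  0.114]
cup 78 rect [447.   6.] [42. 41.] 3.1 circ [446.   7.] 22 med [0.448 0.005 0.044]
pump 833 rect [672. 389.] [76. 67.] 47.7 circ [670. 390.] 42 med [0.666 0.385 0.129]
plant 1501 rect [ 653. -411.] [ 99. 103.] 81.5 circ [ 653. -409.] 53 med [ 0.65  -0.409  0.099]
tray 6129 rect [642. -68.] [258. 379.] 3.0 circ [648. -70.] 224 med [ 0.638 -0.063  0.007]
lip 1357 rect [651. -64.] [351. 246.] 89.5 circ [660. -66.] 186 med [ 0.636 -0.065  0.011]
s tub 406 rect [426. 283.] [57. 84.] 20.7 circ [427. 284.] 47 med [0.429 0.279 0.086]
s cup 138 rect [449.   8.] [41. 46.] 41.4 circ [448.   8.] 24 med [0.449 0.008 0.043]
s soft 154 rect [ 435. -293.] [27. 28.] 4.0 circ [ 435. -294.] 16 med [ 0.438 -0.296  0.115]
s stain 89 rect [426. 153.] [27. 27.] 82.1 circ [427. 151.] 16 med [0.428 0.151 0.114]
s lip 2273 rect [577. -41.] [322. 283.] 75.2 circ [620. -54.] 186 med [ 0.638 -0.063  0.011]
```

The top view shows the tray at about (363,188), with its left end tilted away from the robot. The red-lidded tub is at (208,262), the orange bottle at (265,265), the cup at (331,262), the green bottle at (402,270) and the blue bottle at (464,272). The pump is on the left (172,155) and the plant on the right (515,180). Next I'll fit the tray and write the move planner.

```bash
cat >> h.py <<'E'
def plan(p,jaw=None):
    """tool offset and yaw (deg, nearest half turn) to world TCP p with jaw axis at world angle jaw (deg)"""
    o=manip.get_obs();R=Ro.from_quat(o["ee_rot"]).as_matrix()
    a=np.degrees(np.arctan2(R[1,2],R[0,2]));y=0 if jaw is None else -((jaw-a+90)%180-90)
    off=R.T@(np.array(p)-o["position"])
    print("t",round(float(o["clock"]),2),"pos",o["position"].round(3),"jaw",round(a,1),"offset",off.round(4),"yaw",round(y,1),"grip",round(float(o["grip_width"]),3),"F",o["ft_force"].round(1))
E
python3 - <<'E'
from h import *
W=np.load("top.npy");im=cv2.imread("pics/top0.png").astype(int)
m=np.zeros((480,640),np.uint8);sub=im[130:245,280:450];m[130:245,280:450]=((sub.max(2)-sub.min(2)<14)&(sub.max(2)<100))
n,l,s,_=cv2.connectedComponentsWithStats(m);k=1+np.argmax(s[1:,4]);P=W[l==k];P=P[(P[:,2]>-.005)&(P[:,2]<.02)]
r=cv2.minAreaRect(P[:,:2].astype(np.float32)*1000);print("tray",len(P),r,P.mean(0))
plan((.5,-.15,.26),-14);plan((.424,.281,.25),19.9)
E
```

```text
tray 7900 ((640.7252197265625, -61.212860107421875), (320.2854309082031, 157.46621704101562), 75.26529693603516) [ 0.63800988 -0.06179311  0.00596951]
t 0.9 pos [ 0.273 -0.562  0.248] jaw -64.1 offset [-0.3843 -0.0117 -0.2718] yaw -50.1 grip 1.003 F [ 0.5 -0.6  1.1]
t 0.9 pos [ 0.273 -0.562  0.248] jaw -64.1 offset [-0.5041 -0.0017 -0.6927] yaw -84.0 grip 1.003 F [ 0.5 -0.6  1.1]
```

>>> {"name": "move_arm", "arguments": {"increments": [{"offset": [-0.038, 0, -0.027], "yaw": -5, "jaw": 0}, {"offset": [-0.077, 0, -0.054], "yaw": -10, "jaw": 0}, {"offset": [-0.115, 0, -0.081], "yaw": -15, "jaw": 0}, {"offset": [-0.15, 0, -0.108], "yaw": -20, "jaw": 0}, {"offset": [-0.19, 0, -0.135], "yaw": -25, "jaw": 0}, {"offset": [-0.23, 0, -0.162], "yaw": -30, "jaw": 0}, {"offset": [-0.27, 0, -0.19], "yaw": -35, "jaw": 0}, {"offset": [-0.31, 0, -0.217], "yaw": -40, "jaw": 0}, {"offset": [-0.346, 0, -0.244], "yaw": -45, "jaw": 0}, {"offset": [-0.384, 0, -0.27], "yaw": -50, "jaw": 0}]}}

```text
clock: 1.73
position: [0.4754, -0.196, 0.2487]
ee_rot: [0.436, -0.556, 0.557, -0.436]
ft_force: [0.6, -0.2, -0.5]
grip_width: 1.002
```

```bash
python3 -c "
from h import *
plan((.424,.281,.2),19.9)"
```

```text
t 1.73 pos [ 0.475 -0.196  0.249] jaw -13.9 offset [-0.4508  0.0484 -0.1643] yaw -33.8 grip 1.002 F [ 0.6 -0.2 -0.5]
```

>>> {"name": "move_arm", "arguments": {"increments": [{"offset": [-0.037, 0, -0.014], "yaw": -3, "jaw": 0}, {"offset": [-0.074, 0, -0.027], "yaw": -6, "jaw": 0}, {"offset": [-0.111, 0, -0.041], "yaw": -9, "jaw": 0}, {"offset": [-0.15, 0, -0.055], "yaw": -12, "jaw": 0}, {"offset": [-0.187, 0, -0.068], "yaw": -15, "jaw": 0}, {"offset": [-0.224, 0, -0.082], "yaw": -18, "jaw": 0}, {"offset": [-0.26, 0, -0.095], "yaw": -22, "jaw": 0}, {"offset": [-0.3, 0, -0.11], "yaw": -26, "jaw": 0}, {"offset": [-0.337, 0, -0.123], "yaw": -30, "jaw": 0}, {"offset": [-0.374, 0, -0.136], "yaw": -33.8, "jaw": 0}]}}

```text
clock: 2.57
position: [0.4324, 0.2017, 0.2489]
ee_rot: [-0.579, 0.404, -0.406, 0.58]
ft_force: [0.9, 0.2, -0.2]
grip_width: 1.0
```

```bash
python3 -c "
from h import *
plan((.424,.281,.2),19.9)"
```

```text
t 2.57 pos [0.432 0.202 0.249] jaw 20.1 offset [-0.0774  0.0488  0.0193] yaw 0.2 grip 1.0 F [ 0.9  0.2 -0.2]
```

>>> {"name": "move_arm", "arguments": {"increments": [{"offset": [-0.04, 0.02, 0.01], "yaw": 0, "jaw": 0}, {"offset": [-0.0774, 0.0488, 0.0193], "yaw": 0, "jaw": 0}, {"offset": [-0.0774, 0.0488, 0.0193], "yaw": 0, "jaw": 0}, {"offset": [-0.0774, 0.0488, 0.0193], "yaw": 0, "jaw": 0}]}}

```text
clock: 2.9
position: [0.4218, 0.2837, 0.1982]
ee_rot: [0.581, -0.404, 0.403, -0.58]
ft_force: [0.1, -0.1, -0.3]
grip_width: 0.999
```

```bash
cat >> h.py <<'E'
def wrist(name=None):
    o=manip.get_obs();c=manip.camera("wrist");R=Ro.from_quat(o["ee_rot"]).as_matrix()
    M=c["mount"];c["R"]=np.eye(3);c["t"]=np.zeros(3);P=cloud(c)
    if name: save(c,name)
    W=(P@M[:3,:3].T+M[:3,3])@R.T+o["position"];W[c["depth"]==0]=np.nan
    return c,W
def fit(P):
    r=cv2.minAreaRect(P[:,:2].astype(np.float32)*1000);c,rad=cv2.minEnclosingCircle(P[:,:2].astype(np.float32)*1000)
    print(len(P),"rect",np.round(r[0],1),np.round(r[1],1),round(r[2],1),"circ",np.round(c,1),round(rad,1),"mean",P.mean(0).round(4))
E
python3 - <<'E'
from h import *
c,W=wrist("w1");plan((.424,.281,.058),19.9)
P=W.reshape(-1,3);near=np.hypot(P[:,0]-.424,P[:,1]-.281)<.06
fit(P[near&(P[:,2]>.075)&(P[:,2]<.095)])
E
```

```text
t 2.95 pos [0.423 0.282 0.199] jaw 20.3 offset [0.0011 0.1413 0.0006] yaw 0.4 grip 1.0 F [ 0.2 -0.1  0.8]
8700 rect [425.  283.9] [56.1 76.1] 20.0 circ [424.8 283.7] 46.6 mean [0.4242 0.2858 0.0845]
```

View pics/w1.png

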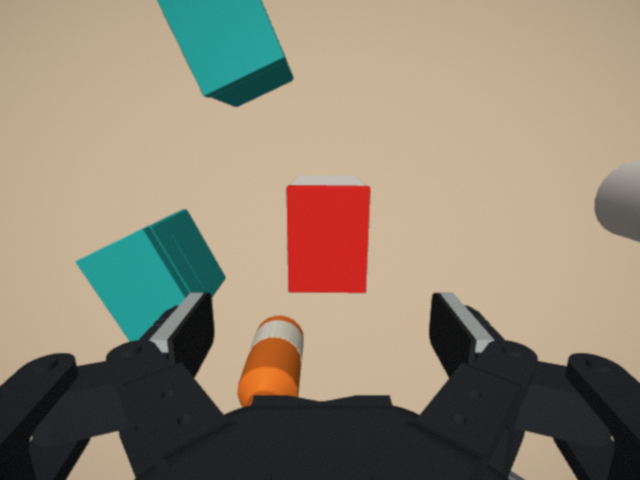

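The wrist view shows the red lid at about (328,240), between the jaws. The depth fit gives 56.1 x 76.1 mm, centred at (0.425, 0.284) and turned 20°, which agrees with the overhead camera. I'll descend and grip.

>>> {"name": "move_arm", "arguments": {"increments": [{"offset": [-0.001, 0.03, 0.0025], "yaw": 0, "jaw": 0}, {"offset": [-0.001, 0.06, 0.0025], "yaw": 0, "jaw": 0}, {"offset": [-0.001, 0.09, 0.0025], "yaw": 0, "jaw": 0}, {"offset": [-0.001, 0.12, 0.0025], "yaw": 0, "jaw": 0}, {"offset": [-0.001, 0.141, 0.0025], "yaw": 0, "jaw": 0}, {"offset": [-0.001, 0.141, 0.0025], "yaw": 0, "jaw": 0}, {"offset": [-0.001, 0.141, 0.0025], "yaw": 0, "jaw": 0}]}}

```text
clock: 3.53
position: [0.4256, 0.2825, 0.0588]
ee_rot: [0.58, -0.404, 0.405, -0.579]
ft_force: [-0.4, 0.9, -0.7]
grip_width: 0.999
```

>>> {"name": "move_arm", "arguments": {"increments": [{"offset": [0, 0, 0], "yaw": 0, "jaw": 255}, {"offset": [0, 0, 0], "yaw": 0, "jaw": 255}, {"offset": [0, 0, 0], "yaw": 0, "jaw": 255}, {"offset": [0, 0, 0], "yaw": 0, "jaw": 255}, {"offset": [0, 0, 0], "yaw": 0, "jaw": 255}, {"offset": [0, 0, 0], "yaw": 0, "jaw": 255}, {"offset": [0, 0, 0], "yaw": 0, "jaw": 255}, {"offset": [0, 0, 0], "yaw": 0, "jaw": 255}], "squeeze": 50}}

```text
clock: 4.2
position: [0.427, 0.2827, 0.0607]
ee_rot: [-0.58, 0.404, -0.406, 0.58]
ft_force: [-0.5, -2.7, 9.1]
grip_width: 0.65
```

```bash
python3 -c "
from h import *
plan((.639,-.062,.2),-14.7)"
```

```text
t 4.2 pos [0.427 0.283 0.061] jaw 20.2 offset [ 0.3969 -0.1384  0.0806] yaw 34.9 grip 0.65 F [-0.5 -2.7  9.1]
```

>>> {"name": "move_arm", "arguments": {"increments": [{"offset": [0, -0.015, 0], "yaw": 0, "jaw": 255}, {"offset": [0, -0.035, 0], "yaw": 0, "jaw": 255}, {"offset": [0, -0.06, 0], "yaw": 0, "jaw": 255}, {"offset": [0.01, -0.085, 0.002], "yaw": 0, "jaw": 255}, {"offset": [0.03, -0.11, 0.005], "yaw": 2, "jaw": 255}, {"offset": [0.06, -0.135, 0.011], "yaw": 5, "jaw": 255}, {"offset": [0.09, -0.145, 0.018], "yaw": 8, "jaw": 255}, {"offset": [0.12, -0.145, 0.024], "yaw": 11, "jaw": 255}, {"offset": [0.15, -0.145, 0.03], "yaw": 14, "jaw": 255}, {"offset": [0.18, -0.145, 0.036], "yaw": 17, "jaw": 255}]}}

```text
clock: 5.03
position: [0.523, 0.1247, 0.2073]
ee_rot: [-0.512, 0.485, -0.488, 0.514]
ft_force: [-0.0, 0.6, -3.3]
grip_width: 0.649
```

```bash
python3 -c "
from h import *
plan((.639,-.062,.19),-14.7)"
```

```text
t 5.03 pos [0.523 0.125 0.207] jaw 3.0 offset [0.1925 0.018  0.1059] yaw 17.7 grip 0.649 F [-0.   0.6 -3.3]
```

>>> {"name": "move_arm", "arguments": {"increments": [{"offset": [0.028, 0, 0.015], "yaw": 3, "jaw": 255}, {"offset": [0.056, 0, 0.03], "yaw": 6, "jaw": 255}, {"offset": [0.084, 0.005, 0.046], "yaw": 9, "jaw": 255}, {"offset": [0.112, 0.01, 0.062], "yaw": 12, "jaw": 255}, {"offset": [0.14, 0.015, 0.077], "yaw": 15, "jaw": 255}, {"offset": [0.165, 0.018, 0.091], "yaw": 17.7, "jaw": 255}, {"offset": [0.185, 0.018, 0.102], "yaw": 17.7, "jaw": 255}, {"offset": [0.1925, 0.018, 0.106], "yaw": 17.7, "jaw": 255}, {"offset": [0.1925, 0.018, 0.106], "yaw": 17.7, "jaw": 255}, {"offset": [0.1925, 0.018, 0.106], "yaw": 17.7, "jaw": 255}]}}

```text
clock: 5.87
position: [0.6388, -0.0613, 0.1903]
ee_rot: [0.431, -0.559, 0.561, -0.433]
ft_force: [-0.1, 0.5, -2.3]
grip_width: 0.654
```

Run:
```python
from h import *
c,W=wrist("w2");plan((.639,-.062,.067),-14.7)
P=W.reshape(-1,3);near=np.hypot(P[:,0]-.639,P[:,1]+.062)<.3
Q=P[near&(P[:,2]>.009)&(P[:,2]<.016)];fit(Q);print(Q.min(0),Q.max(0))
fit(P[(np.hypot(P[:,0]-.639,P[:,1]+.062)<.05)&(P[:,2]>.1)&(P[:,2]>.2)&(P[:,2]<.23)])
```

```text
t 5.92 pos [ 0.639 -0.06   0.19 ] jaw -14.6 offset [0.0015 0.1235 0.0003] yaw 0.1 grip 0.652 F [ 0.3  0.2 -3.6]
5082 rect [575.8  36.1] [168.3 321.1] 75.0 circ [578.5  35.7] 178.5 mean [0.6371 0.0454 0.0115]
[ 0.42796085 -0.08584297  0.00900232] [0.7504898  0.157337   0.01597901]
36251 rect [641.5 -51.8] [59.7 98.8] 75.0 circ [639.1 -60.9] 50.0 mean [ 0.6414 -0.0477  0.2149]
```

View pics/w2.png

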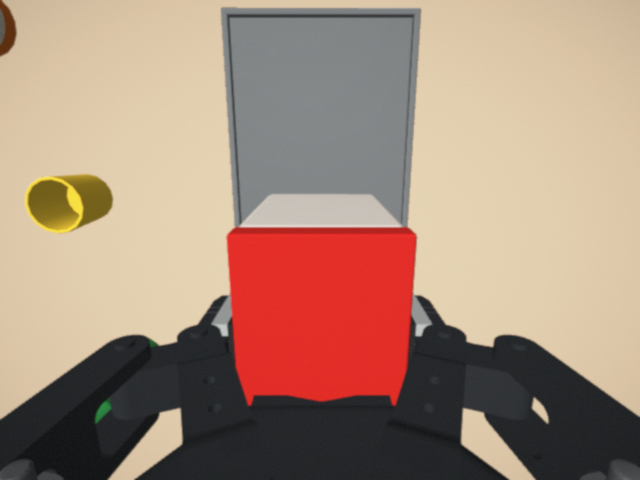

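The tub hangs square over the tray, and the tray's left half shows at columns 225-420, rows 10-230. I'll refine the tray's pose from that half.

Run:
```python
from h import *
c,W=wrist();im=c["pixels"].astype(int)
m=((im.max(2)-im.min(2)<25)&(im.max(2)<175)).astype(np.uint8);m[225:]=0
n,l,s,_=cv2.connectedComponentsWithStats(m);k=1+np.argmax(s[1:,4]);P=W[l==k];P=P[(P[:,2]>.001)&(P[:,2]<.02)]
r=cv2.minAreaRect(P[:,:2].astype(np.float32)*1000);print(r,s[k]);
b=cv2.boxPoints(r);print(b)
for a in(-14.7,-15,):
    a=np.radians(a);ex=np.array([np.cos(a),np.sin(a)]);ey=np.array([-ex[1],ex[0]])
    X=P[:,:2]@ex;Y=P[:,:2]@ey
    cx=(np.percentile(X,.3)+np.percentile(X,99.7))/2;ye=np.percentile(Y,99.8);print("width",np.ptp(X),"centre",cx*ex+(ye-.16)*ey)
```

```text
((658.2225341796875, 16.974143981933594), (167.83749389648438, 149.70669555664062), 75.31878662109375) [  222     9   199   216 36070]
[[564.5447   -45.233845]
 [709.3635   -83.17563 ]
 [751.9004    79.18213 ]
 [607.08154  117.12392 ]]
width 0.14972139237058535 centre [ 0.63820091 -0.06007748]
width 0.15041381062314385 centre [ 0.63777662 -0.05993666]
```

>>> {"name": "move_arm", "arguments": {"increments": [{"offset": [0.001, 0.025, 0], "yaw": 0, "jaw": 255}, {"offset": [0.001, 0.05, 0], "yaw": 0, "jaw": 255}, {"offset": [0.001, 0.075, 0], "yaw": 0, "jaw": 255}, {"offset": [0.001, 0.095, 0], "yaw": 0, "jaw": 255}, {"offset": [0.001, 0.11, 0], "yaw": 0, "jaw": 255}, {"offset": [0.001, 0.117, 0], "yaw": 0, "jaw": 255}, {"offset": [0.001, 0.121, 0], "yaw": 0, "jaw": 255}, {"offset": [0.001, 0.123, 0], "yaw": 0, "jaw": 255}, {"offset": [0.001, 0.123, 0], "yaw": 0, "jaw": 255}]}}

```text
clock: 6.72
position: [0.6392, -0.0607, 0.0683]
ee_rot: [0.431, -0.558, 0.561, -0.434]
ft_force: [1.3, 0.6, -2.8]
grip_width: 0.647
```

>>> {"name": "move_arm", "arguments": {"increments": [{"offset": [0, 0, 0], "yaw": 0, "jaw": 150}, {"offset": [0, 0, 0], "yaw": 0, "jaw": 50}, {"offset": [0, 0, 0], "yaw": 0, "jaw": 0}, {"offset": [0, 0, 0], "yaw": 0, "jaw": 0}, {"offset": [0, 0, 0], "yaw": 0, "jaw": 0}, {"offset": [0, 0, 0], "yaw": 0, "jaw": 0}, {"offset": [0, 0, 0], "yaw": 0, "jaw": 0}]}}

```text
clock: 7.3
position: [0.6393, -0.0607, 0.0685]
ee_rot: [0.431, -0.558, 0.561, -0.434]
ft_force: [0.1, 0.4, -0.2]
grip_width: 0.998
```

>>> {"name": "move_arm", "arguments": {"increments": [{"offset": [0, -0.03, 0], "yaw": 0, "jaw": 0}, {"offset": [0, -0.065, 0], "yaw": 0, "jaw": 0}, {"offset": [0, -0.1, 0], "yaw": 0, "jaw": 0}, {"offset": [0, -0.135, 0], "yaw": 0, "jaw": 0}, {"offset": [0, -0.135, 0], "yaw": 0, "jaw": 0}]}}

```text
clock: 7.72
position: [0.6415, -0.0601, 0.2114]
ee_rot: [0.429, -0.555, 0.563, -0.437]
ft_force: [1.3, 0.7, 0.3]
grip_width: 1.001
```

Run:
```python
from h import *
c,W=wrist()
P=W.reshape(-1,3);near=np.hypot(P[:,0]-.639,P[:,1]+.061)<.065
fit(P[near&(P[:,2]>.08)&(P[:,2]<.1)])
plan((.424,.152,.23),0)
```

```text
8310 rect [639.8 -59. ] [76.3 56.2] 75.6 circ [639.8 -59. ] 46.6 mean [ 0.6402 -0.0568  0.0905]
t 7.77 pos [ 0.64  -0.06   0.208] jaw -14.5 offset [-0.1512 -0.0252 -0.2626] yaw -14.5 grip 0.999 F [-0.5 -1.1 -0.3]
```

The tub stands at (0.640, -0.059), turned within about 0.3° of the tray and within 2 mm of its centre. Next is the orange bottle.

>>> {"name": "move_arm", "arguments": {"increments": [{"offset": [-0.017, -0.01, -0.03], "yaw": -2, "jaw": 0}, {"offset": [-0.035, -0.01, -0.06], "yaw": -4, "jaw": 0}, {"offset": [-0.052, -0.01, -0.09], "yaw": -6, "jaw": 0}, {"offset": [-0.07, -0.01, -0.12], "yaw": -8, "jaw": 0}, {"offset": [-0.087, 0, -0.15], "yaw": -10, "jaw": 0}, {"offset": [-0.104, 0, -0.18], "yaw": -12, "jaw": 0}, {"offset": [-0.121, 0, -0.21], "yaw": -14.5, "jaw": 0}, {"offset": [-0.14, 0, -0.243], "yaw": -14.5, "jaw": 0}, {"offset": [-0.151, 0, -0.263], "yaw": -14.5, "jaw": 0}, {"offset": [-0.151, 0, -0.263], "yaw": -14.5, "jaw": 0}]}}

```text
clock: 8.6
position: [0.4205, 0.1553, 0.2043]
ee_rot: [-0.499, 0.495, -0.502, 0.504]
ft_force: [1.2, -0.3, -0.6]
grip_width: 0.999
```

Run:
```python
from h import *
c,W=wrist("w3")
P=W.reshape(-1,3);near=np.hypot(P[:,0]-.424,P[:,1]-.152)<.04
fit(P[near&(P[:,2]>.110)&(P[:,2]<.122)])
plan((.425,.152,.07),0)
```

```text
1292 rect [424.1 153.5] [25.2 25.2] 0.1 circ [424.2 153.1] 13.1 mean [0.4242 0.1541 0.1144]
t 8.65 pos [0.422 0.153 0.204] jaw 0.2 offset [0.0008 0.1344 0.001 ] yaw 0.2 grip 0.998 F [ 0.6 -0.5 -0.4]
```

>>> {"name": "move_arm", "arguments": {"increments": [{"offset": [-0.001, 0.03, 0.001], "yaw": 0, "jaw": 0}, {"offset": [-0.001, 0.06, 0.001], "yaw": 0, "jaw": 0}, {"offset": [-0.001, 0.09, 0.001], "yaw": 0, "jaw": 0}, {"offset": [-0.001, 0.115, 0.001], "yaw": 0, "jaw": 0}, {"offset": [-0.001, 0.133, 0.001], "yaw": 0, "jaw": 0}, {"offset": [-0.001, 0.133, 0.001], "yaw": 0, "jaw": 0}, {"offset": [-0.001, 0.133, 0.001], "yaw": 0, "jaw": 0}]}}

```text
clock: 9.23
position: [0.4246, 0.1533, 0.0707]
ee_rot: [0.499, -0.496, 0.503, -0.502]
ft_force: [0.0, 0.5, 0.5]
grip_width: 1.003
```

>>> {"name": "move_arm", "arguments": {"increments": [{"offset": [0, 0, 0], "yaw": 0, "jaw": 255}, {"offset": [0, 0, 0], "yaw": 0, "jaw": 255}, {"offset": [0, 0, 0], "yaw": 0, "jaw": 255}, {"offset": [0, 0, 0], "yaw": 0, "jaw": 255}, {"offset": [0, 0, 0], "yaw": 0, "jaw": 255}, {"offset": [0, 0, 0], "yaw": 0, "jaw": 255}, {"offset": [0, 0, 0], "yaw": 0, "jaw": 255}, {"offset": [0, 0, 0], "yaw": 0, "jaw": 255}, {"offset": [0, 0, 0], "yaw": 0, "jaw": 255}], "squeeze": 40}}

```text
clock: 9.98
position: [0.4253, 0.1533, 0.0719]
ee_rot: [0.498, -0.496, 0.503, -0.503]
ft_force: [-2.4, -0.0, 8.3]
grip_width: 0.545
```

```bash
python3 -c "
from h import *
plan((.663,.029,.22),-14.6)"
```

```text
t 9.98 pos [0.425 0.153 0.072] jaw 0.1 offset [ 0.1253 -0.1449  0.2391] yaw 14.7 grip 0.545 F [-2.4 -0.   8.3]
```

>>> {"name": "move_arm", "arguments": {"increments": [{"offset": [0, -0.015, 0], "yaw": 0, "jaw": 255}, {"offset": [0, -0.035, 0], "yaw": 0, "jaw": 255}, {"offset": [0, -0.06, 0], "yaw": 0, "jaw": 255}, {"offset": [0.003, -0.085, 0.006], "yaw": 1, "jaw": 255}, {"offset": [0.01, -0.11, 0.02], "yaw": 2, "jaw": 255}, {"offset": [0.022, -0.12, 0.042], "yaw": 4, "jaw": 255}, {"offset": [0.036, -0.12, 0.069], "yaw": 6, "jaw": 255}, {"offset": [0.05, -0.12, 0.096], "yaw": 8, "jaw": 255}, {"offset": [0.064, -0.12, 0.123], "yaw": 10, "jaw": 255}, {"offset": [0.078, -0.12, 0.15], "yaw": 12, "jaw": 255}]}}

```text
clock: 10.82
position: [0.5754, 0.0748, 0.1944]
ee_rot: [0.442, -0.546, 0.553, -0.448]
ft_force: [-0.2, 0.5, -1.4]
grip_width: 0.548
```

```bash
python3 -c "
from h import *
plan((.663,.029,.18),-14.6)"
```

```text
t 10.82 pos [0.575 0.075 0.194] jaw -12.0 offset [0.0265 0.0156 0.0951] yaw 2.6 grip 0.548 F [-0.2  0.5 -1.4]
```

>>> {"name": "move_arm", "arguments": {"increments": [{"offset": [0.007, 0.003, 0.025], "yaw": 1, "jaw": 255}, {"offset": [0.014, 0.007, 0.05], "yaw": 2, "jaw": 255}, {"offset": [0.021, 0.011, 0.075], "yaw": 2.6, "jaw": 255}, {"offset": [0.0265, 0.0156, 0.095], "yaw": 2.6, "jaw": 255}, {"offset": [0.0265, 0.02, 0.095], "yaw": 2.6, "jaw": 255}, {"offset": [0.0265, 0.035, 0.095], "yaw": 2.6, "jaw": 255}, {"offset": [0.0265, 0.055, 0.095], "yaw": 2.6, "jaw": 255}, {"offset": [0.0265, 0.075, 0.095], "yaw": 2.6, "jaw": 255}, {"offset": [0.0265, 0.09, 0.095], "yaw": 2.6, "jaw": 255}, {"offset": [0.0265, 0.1, 0.095], "yaw": 2.6, "jaw": 255}]}}

```text
clock: 11.65
position: [0.6632, 0.0286, 0.094]
ee_rot: [0.43, -0.556, 0.563, -0.435]
ft_force: [0.2, -0.1, -1.6]
grip_width: 0.548
```

```bash
python3 -c "
from h import *
plan((.663,.029,.0785),-14.6)"
```

```text
t 11.65 pos [0.663 0.029 0.094] jaw -14.6 offset [-0.0003  0.0155 -0.0004] yaw -0.0 grip 0.548 F [ 0.2 -0.1 -1.6]
```

>>> {"name": "move_arm", "arguments": {"increments": [{"offset": [0, 0.008, 0], "yaw": 0, "jaw": 255}, {"offset": [0, 0.013, 0], "yaw": 0, "jaw": 255}, {"offset": [0, 0.0155, 0], "yaw": 0, "jaw": 255}, {"offset": [0, 0.0155, 0], "yaw": 0, "jaw": 255}, {"offset": [0, 0.0155, 0], "yaw": 0, "jaw": 150}, {"offset": [0, 0.0155, 0], "yaw": 0, "jaw": 50}, {"offset": [0, 0.0155, 0], "yaw": 0, "jaw": 0}, {"offset": [0, 0.0155, 0], "yaw": 0, "jaw": 0}, {"offset": [0, 0.0155, 0], "yaw": 0, "jaw": 0}, {"offset": [0, 0.0155, 0], "yaw": 0, "jaw": 0}]}}

```text
clock: 12.48
position: [0.6635, 0.0286, 0.0788]
ee_rot: [0.43, -0.556, 0.563, -0.435]
ft_force: [-0.8, -0.9, 1.0]
grip_width: 1.001
```

>>> {"name": "move_arm", "arguments": {"increments": [{"offset": [0, -0.03, 0], "yaw": 0, "jaw": 0}, {"offset": [0, -0.06, 0], "yaw": 0, "jaw": 0}, {"offset": [0, -0.095, 0], "yaw": 0, "jaw": 0}, {"offset": [0, -0.135, 0], "yaw": 0, "jaw": 0}, {"offset": [0, -0.145, 0], "yaw": 0, "jaw": 0}, {"offset": [0, -0.145, 0], "yaw": 0, "jaw": 0}]}}

```text
clock: 12.98
position: [0.6636, 0.0297, 0.2286]
ee_rot: [0.428, -0.555, 0.564, -0.437]
ft_force: [0.0, 0.3, -0.4]
grip_width: 0.999
```

Run:
```python
from h import *
c,W=wrist()
P=W.reshape(-1,3);near=np.hypot(P[:,0]-.663,P[:,1]-.029)<.04
fit(P[near&(P[:,2]>.115)&(P[:,2]<.13)])
plan((.55,-.25,.23),-25);plan((.434,-.295,.21),-30)
```

```text
1128 rect [662.8  29. ] [25.5 25.2] 65.4 circ [663.   28.9] 13.0 mean [0.6629 0.0296 0.1204]
t 13.03 pos [0.663 0.029 0.226] jaw -14.6 offset [ 0.2987 -0.0047 -0.0385] yaw 10.4 grip 0.997 F [ 0.  -0.4 -0.4]
t 13.03 pos [0.663 0.029 0.226] jaw -14.6 offset [ 0.3715  0.0137 -0.1397] yaw 15.4 grip 0.997 F [ 0.  -0.4 -0.4]
```

The orange bottle stands on target. Next is the blue softener.

>>> {"name": "move_arm", "arguments": {"increments": [{"offset": [0.037, 0, -0.014], "yaw": 1.5, "jaw": 0}, {"offset": [0.074, 0, -0.028], "yaw": 3, "jaw": 0}, {"offset": [0.111, 0, -0.042], "yaw": 4.5, "jaw": 0}, {"offset": [0.148, 0, -0.056], "yaw": 6, "jaw": 0}, {"offset": [0.186, 0, -0.07], "yaw": 8, "jaw": 0}, {"offset": [0.223, 0, -0.084], "yaw": 10, "jaw": 0}, {"offset": [0.26, 0, -0.098], "yaw": 12, "jaw": 0}, {"offset": [0.3, 0, -0.112], "yaw": 14, "jaw": 0}, {"offset": [0.335, 0.007, -0.126], "yaw": 15.4, "jaw": 0}, {"offset": [0.3715, 0.0137, -0.1397], "yaw": 15.4, "jaw": 0}]}}

```text
clock: 13.87
position: [0.432, -0.2963, 0.2089]
ee_rot: [0.349, -0.609, 0.616, -0.356]
ft_force: [1.7, -1.2, 0.0]
grip_width: 1.003
```

```bash
python3 -c "
from h import *
plan((.434,-.295,.205),-30)"
```

```text
t 13.87 pos [ 0.432 -0.296  0.209] jaw -30.1 offset [-0.0021  0.004   0.001 ] yaw -0.1 grip 1.003 F [ 1.7 -1.2  0. ]
```

Run:
```python
from h import *
c,W=wrist()
P=W.reshape(-1,3);near=np.hypot(P[:,0]-.434,P[:,1]+.295)<.04
Q=P[near&(P[:,2]>.110)&(P[:,2]<.122)];fit(Q);m=Q.mean(0)
plan((.434,-.295,.0715),-30)
```

```text
1255 rect [ 433.4 -294.1] [25.3 24.9] 59.3 circ [ 433.2 -294.3] 13.0 mean [ 0.4336 -0.2938  0.1144]
t 13.92 pos [ 0.426 -0.304  0.207] jaw -30.6 offset [-0.0113  0.1355  0.001 ] yaw -0.6 grip 1.002 F [-3.9 -7.6 -1.5]
```

>>> {"name": "move_arm", "arguments": {"increments": [{"offset": [-0.011, 0.02, 0.001], "yaw": 0, "jaw": 0}, {"offset": [-0.011, 0.05, 0.001], "yaw": 0, "jaw": 0}, {"offset": [-0.011, 0.05, 0.001], "yaw": 0, "jaw": 0}]}}

```text
clock: 14.17
position: [0.43, -0.2933, 0.1512]
ee_rot: [0.35, -0.614, 0.614, -0.351]
ft_force: [-1.4, -0.3, -0.2]
grip_width: 0.996
```

```bash
python3 -c "
from h import *
plan((.4335,-.2942,.0715),-30)"
```

```text
t 14.17 pos [ 0.43  -0.293  0.151] jaw -30.6 offset [-0.0009  0.0797  0.0033] yaw -0.6 grip 0.996 F [-1.4 -0.3 -0.2]
```

>>> {"name": "move_arm", "arguments": {"increments": [{"offset": [-0.001, 0.02, 0.0033], "yaw": 0, "jaw": 0}, {"offset": [-0.001, 0.05, 0.0033], "yaw": 0, "jaw": 0}, {"offset": [-0.001, 0.07, 0.0033], "yaw": 0, "jaw": 0}, {"offset": [-0.001, 0.0797, 0.0033], "yaw": 0, "jaw": 0}, {"offset": [-0.001, 0.0797, 0.0033], "yaw": 0, "jaw": 0}, {"offset": [-0.001, 0.0797, 0.0033], "yaw": 0, "jaw": 0}]}}

```text
clock: 14.67
position: [0.4339, -0.294, 0.0722]
ee_rot: [0.35, -0.614, 0.614, -0.351]
ft_force: [-0.4, 0.1, 0.4]
grip_width: 1.001
```

>>> {"name": "move_arm", "arguments": {"increments": [{"offset": [0, 0, 0], "yaw": 0, "jaw": 255}, {"offset": [0, 0, 0], "yaw": 0, "jaw": 255}, {"offset": [0, 0, 0], "yaw": 0, "jaw": 255}, {"offset": [0, 0, 0], "yaw": 0, "jaw": 255}, {"offset": [0, 0, 0], "yaw": 0, "jaw": 255}, {"offset": [0, 0, 0], "yaw": 0, "jaw": 255}, {"offset": [0, 0, 0], "yaw": 0, "jaw": 255}, {"offset": [0, 0, 0], "yaw": 0, "jaw": 255}, {"offset": [0, 0, 0], "yaw": 0, "jaw": 255}]}}

```text
clock: 15.42
position: [0.4344, -0.2944, 0.0735]
ee_rot: [0.349, -0.614, 0.615, -0.351]
ft_force: [-1.5, 1.3, 7.0]
grip_width: 0.548
```

```bash
python3 -c "
from h import *
plan((.616,-.149,.19),-14.6)"
```

```text
t 15.42 pos [ 0.434 -0.294  0.074] jaw -30.6 offset [-0.2177 -0.116   0.0827] yaw -16.0 grip 0.548 F [-1.5  1.3  7. ]
```

>>> {"name": "move_arm", "arguments": {"increments": [{"offset": [0, -0.015, 0], "yaw": 0, "jaw": 255}, {"offset": [0, -0.035, 0], "yaw": 0, "jaw": 255}, {"offset": [0, -0.06, 0], "yaw": 0, "jaw": 255}, {"offset": [-0.006, -0.085, 0.002], "yaw": -1, "jaw": 255}, {"offset": [-0.02, -0.108, 0.008], "yaw": -3, "jaw": 255}, {"offset": [-0.045, -0.116, 0.017], "yaw": -5, "jaw": 255}, {"offset": [-0.072, -0.116, 0.027], "yaw": -7, "jaw": 255}, {"offset": [-0.1, -0.116, 0.038], "yaw": -9, "jaw": 255}, {"offset": [-0.128, -0.116, 0.049], "yaw": -11, "jaw": 255}, {"offset": [-0.155, -0.116, 0.059], "yaw": -13, "jaw": 255}]}}

```text
clock: 16.25
position: [0.5646, -0.19, 0.1902]
ee_rot: [0.417, -0.569, 0.571, -0.419]
ft_force: [0.6, -0.5, -1.5]
grip_width: 0.544
```

```bash
python3 -c "
from h import *
plan((.616,-.149,.18),-14.6)"
```

```text
t 16.25 pos [ 0.565 -0.19   0.19 ] jaw -17.5 offset [-0.0546  0.0104  0.0366] yaw -2.9 grip 0.544 F [ 0.6 -0.5 -1.5]
```

>>> {"name": "move_arm", "arguments": {"increments": [{"offset": [-0.02, 0.003, 0.013], "yaw": -1, "jaw": 255}, {"offset": [-0.038, 0.006, 0.025], "yaw": -2, "jaw": 255}, {"offset": [-0.05, 0.008, 0.034], "yaw": -2.9, "jaw": 255}, {"offset": [-0.0546, 0.01, 0.0366], "yaw": -2.9, "jaw": 255}, {"offset": [-0.0546, 0.02, 0.0366], "yaw": -2.9, "jaw": 255}, {"offset": [-0.0546, 0.04, 0.0366], "yaw": -2.9, "jaw": 255}, {"offset": [-0.0546, 0.06, 0.0366], "yaw": -2.9, "jaw": 255}, {"offset": [-0.0546, 0.08, 0.0366], "yaw": -2.9, "jaw": 255}, {"offset": [-0.0546, 0.094, 0.0366], "yaw": -2.9, "jaw": 255}, {"offset": [-0.0546, 0.1, 0.0366], "yaw": -2.9, "jaw": 255}]}}

```text
clock: 17.08
position: [0.6143, -0.1501, 0.0877]
ee_rot: [0.432, -0.56, 0.56, -0.432]
ft_force: [-0.6, -0.5, -1.3]
grip_width: 0.547
```

```bash
python3 -c "
from h import *
plan((.616,-.149,.080),-14.6)"
```

```text
t 17.08 pos [ 0.614 -0.15   0.088] jaw -14.7 offset [-0.0015  0.0077  0.0014] yaw -0.1 grip 0.547 F [-0.6 -0.5 -1.3]
```

>>> {"name": "move_arm", "arguments": {"increments": [{"offset": [-0.0015, 0.004, 0.0014], "yaw": 0, "jaw": 255}, {"offset": [-0.0015, 0.007, 0.0014], "yaw": 0, "jaw": 255}, {"offset": [-0.0015, 0.0077, 0.0014], "yaw": 0, "jaw": 255}, {"offset": [-0.0015, 0.0077, 0.0014], "yaw": 0, "jaw": 255}, {"offset": [-0.0015, 0.0077, 0.0014], "yaw": 0, "jaw": 150}, {"offset": [-0.0015, 0.0077, 0.0014], "yaw": 0, "jaw": 50}, {"offset": [-0.0015, 0.0077, 0.0014], "yaw": 0, "jaw": 0}, {"offset": [-0.0015, 0.0077, 0.0014], "yaw": 0, "jaw": 0}, {"offset": [-0.0015, 0.0077, 0.0014], "yaw": 0, "jaw": 0}, {"offset": [-0.0015, 0.0077, 0.0014], "yaw": 0, "jaw": 0}]}}

```text
clock: 17.92
position: [0.6162, -0.1491, 0.0803]
ee_rot: [0.432, -0.56, 0.56, -0.432]
ft_force: [-0.4, -0.3, 0.1]
grip_width: 0.997
```

>>> {"name": "move_arm", "arguments": {"increments": [{"offset": [0, -0.03, 0], "yaw": 0, "jaw": 0}, {"offset": [0, -0.06, 0], "yaw": 0, "jaw": 0}, {"offset": [0, -0.095, 0], "yaw": 0, "jaw": 0}, {"offset": [0, -0.13, 0], "yaw": 0, "jaw": 0}, {"offset": [0, -0.14, 0], "yaw": 0, "jaw": 0}, {"offset": [0, -0.14, 0], "yaw": 0, "jaw": 0}]}}

```text
clock: 18.42
position: [0.6178, -0.149, 0.2243]
ee_rot: [0.431, -0.558, 0.562, -0.433]
ft_force: [0.5, -0.1, -0.6]
grip_width: 0.998
```

Run:
```python
from h import *
c,W=wrist("w4")
P=W.reshape(-1,3)
for x,y,a,b,r in((.616,-.149,.115,.13,.035),(.64,-.059,.08,.1,.055),(.663,.029,.115,.13,.035)):
    Q=P[(np.hypot(P[:,0]-x,P[:,1]-y)<r)&(P[:,2]>a)&(P[:,2]<b)]
    if len(Q): fit(Q)
plan((.447,.007,.2),-5)
```

```text
1173 rect [ 615.2 -149. ] [25.4 25.3] 30.2 circ [ 615.3 -149.3] 13.0 mean [ 0.6155 -0.1485  0.1204]
9921 rect [639.7 -58.8] [75.7 56.2] 75.4 circ [639.8 -59. ] 46.6 mean [ 0.64   -0.0576  0.0905]
t 18.47 pos [ 0.617 -0.149  0.222] jaw -14.7 offset [-0.1077  0.021  -0.204 ] yaw -9.7 grip 1.004 F [-0.2 -0.4 -0.8]
```

View pics/w4.png

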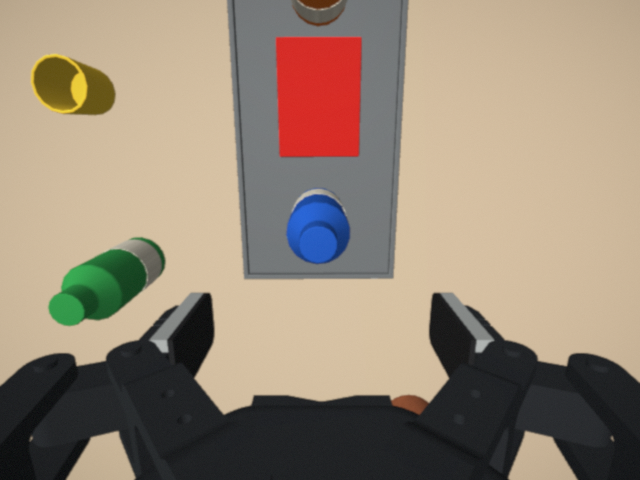

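The wrist view shows the row centred on the tray: blue at (318,235), tub at (320,97) and orange at (320,5). The green bottle stands untouched. Next is the cup.

>>> {"name": "move_arm", "arguments": {"increments": [{"offset": [-0.014, 0, -0.027], "yaw": -1, "jaw": 0}, {"offset": [-0.028, 0, -0.053], "yaw": -2, "jaw": 0}, {"offset": [-0.042, 0, -0.08], "yaw": -3, "jaw": 0}, {"offset": [-0.056, 0, -0.106], "yaw": -4, "jaw": 0}, {"offset": [-0.07, 0, -0.133], "yaw": -6, "jaw": 0}, {"offset": [-0.084, 0.005, -0.16], "yaw": -8, "jaw": 0}, {"offset": [-0.097, 0.012, -0.184], "yaw": -9.7, "jaw": 0}, {"offset": [-0.1077, 0.021, -0.204], "yaw": -9.7, "jaw": 0}, {"offset": [-0.1077, 0.021, -0.204], "yaw": -9.7, "jaw": 0}, {"offset": [-0.1077, 0.021, -0.204], "yaw": -9.7, "jaw": 0}]}}

```text
clock: 19.3
position: [0.4458, 0.0071, 0.1989]
ee_rot: [0.478, -0.52, 0.522, -0.478]
ft_force: [0.4, 0.2, -0.2]
grip_width: 0.998
```

Run:
```python
from h import *
c,W=wrist("w5")
P=W.reshape(-1,3);near=np.hypot(P[:,0]-.447,P[:,1]-.007)<.04
Q=P[near&(P[:,2]>.042)&(P[:,2]<.052)];fit(Q)
plan((.447,.007,.03),-5)
```

```text
532 rect [447.    7.9] [42.9 42.5] 84.0 circ [447.    7.9] 21.8 mean [0.4469 0.0076 0.0444]
t 19.35 pos [0.447 0.006 0.199] jaw -5.0 offset [-9.000e-04  1.694e-01 -1.000e-04] yaw -0.0 grip 1.002 F [-0.3 -0.2  0. ]
```

>>> {"name": "move_arm", "arguments": {"increments": [{"offset": [-0.0015, 0.03, 0], "yaw": 0, "jaw": 0}, {"offset": [-0.0015, 0.065, 0], "yaw": 0, "jaw": 0}, {"offset": [-0.0015, 0.1, 0], "yaw": 0, "jaw": 0}, {"offset": [-0.0015, 0.13, 0], "yaw": 0, "jaw": 0}, {"offset": [-0.0015, 0.155, 0], "yaw": 0, "jaw": 0}, {"offset": [-0.0015, 0.168, 0], "yaw": 0, "jaw": 0}, {"offset": [-0.0015, 0.168, 0], "yaw": 0, "jaw": 0}, {"offset": [-0.0015, 0.168, 0], "yaw": 0, "jaw": 0}]}}

```text
clock: 20.02
position: [0.4472, 0.0074, 0.0309]
ee_rot: [0.477, -0.521, 0.522, -0.477]
ft_force: [0.4, 0.6, 0.8]
grip_width: 1.002
```

>>> {"name": "move_arm", "arguments": {"increments": [{"offset": [0, 0, 0], "yaw": 0, "jaw": 255}, {"offset": [0, 0, 0], "yaw": 0, "jaw": 255}, {"offset": [0, 0, 0], "yaw": 0, "jaw": 255}, {"offset": [0, 0, 0], "yaw": 0, "jaw": 255}, {"offset": [0, 0, 0], "yaw": 0, "jaw": 255}, {"offset": [0, 0, 0], "yaw": 0, "jaw": 255}, {"offset": [0, 0, 0], "yaw": 0, "jaw": 255}, {"offset": [0, 0, 0], "yaw": 0, "jaw": 255}, {"offset": [0, 0, 0], "yaw": 0, "jaw": 255}], "squeeze": 20}}

```text
clock: 20.77
position: [0.4479, 0.0072, 0.0319]
ee_rot: [0.477, -0.521, 0.523, -0.477]
ft_force: [-2.3, -0.5, 7.2]
grip_width: 0.505
```

```bash
python3 -c "
from h import *
plan((.6398,-.059,.19),-14.6)"
```

```text
t 20.77 pos [0.448 0.007 0.032] jaw -5.1 offset [ 0.0491 -0.1577  0.1973] yaw 9.5 grip 0.505 F [-2.3 -0.5  7.2]
```

>>> {"name": "move_arm", "arguments": {"increments": [{"offset": [0, -0.015, 0], "yaw": 0, "jaw": 255}, {"offset": [0, -0.04, 0], "yaw": 0, "jaw": 255}, {"offset": [0, -0.07, 0], "yaw": 0, "jaw": 255}, {"offset": [0, -0.1, 0], "yaw": 1, "jaw": 255}, {"offset": [0.003, -0.13, 0.012], "yaw": 2, "jaw": 255}, {"offset": [0.009, -0.15, 0.035], "yaw": 4, "jaw": 255}, {"offset": [0.016, -0.158, 0.063], "yaw": 6, "jaw": 255}, {"offset": [0.023, -0.158, 0.091], "yaw": 8, "jaw": 255}, {"offset": [0.03, -0.158, 0.119], "yaw": 9.5, "jaw": 255}, {"offset": [0.036, -0.158, 0.145], "yaw": 9.5, "jaw": 255}]}}

```text
clock: 21.6
position: [0.5903, -0.0425, 0.1907]
ee_rot: [0.431, -0.559, 0.561, -0.432]
ft_force: [0.4, 1.2, -0.1]
grip_width: 0.502
```

```bash
python3 -c "
from h import *
plan((.6398,-.059,.16),-14.6)"
```

```text
t 21.6 pos [ 0.59  -0.042  0.191] jaw -14.8 offset [0.0033 0.0309 0.0519] yaw -0.2 grip 0.502 F [ 0.4  1.2 -0.1]
```

>>> {"name": "move_arm", "arguments": {"increments": [{"offset": [0.001, 0, 0.022], "yaw": 0, "jaw": 255}, {"offset": [0.002, 0, 0.04], "yaw": 0, "jaw": 255}, {"offset": [0.0033, 0.005, 0.05], "yaw": 0, "jaw": 255}, {"offset": [0.0033, 0.015, 0.052], "yaw": 0, "jaw": 255}, {"offset": [0.0033, 0.03, 0.052], "yaw": 0, "jaw": 255}, {"offset": [0.0033, 0.045, 0.052], "yaw": 0, "jaw": 255}, {"offset": [0.0033, 0.055, 0.052], "yaw": 0, "jaw": 255}, {"offset": [0.0033, 0.06, 0.052], "yaw": 0, "jaw": 255}, {"offset": [0.0033, 0.06, 0.052], "yaw": 0, "jaw": 255}]}}

```text
clock: 22.35
position: [0.6388, -0.0589, 0.1296]
ee_rot: [0.432, -0.559, 0.561, -0.431]
ft_force: [-1.3, 1.3, -0.3]
grip_width: 0.503
```

```bash
python3 -c "
from h import *
plan((.6398,-.059,.1235),-14.6)"
```

```text
t 22.35 pos [ 0.639 -0.059  0.13 ] jaw -14.7 offset [-0.0002  0.0062  0.001 ] yaw -0.1 grip 0.503 F [-1.3  1.3 -0.3]
```

>>> {"name": "move_arm", "arguments": {"increments": [{"offset": [0, 0.003, 0.001], "yaw": 0, "jaw": 255}, {"offset": [0, 0.005, 0.001], "yaw": 0, "jaw": 255}, {"offset": [0, 0.006, 0.001], "yaw": 0, "jaw": 255}, {"offset": [0, 0.006, 0.001], "yaw": 0, "jaw": 255}, {"offset": [0, 0.006, 0.001], "yaw": 0, "jaw": 150}, {"offset": [0, 0.006, 0.001], "yaw": 0, "jaw": 50}, {"offset": [0, 0.006, 0.001], "yaw": 0, "jaw": 0}, {"offset": [0, 0.006, 0.001], "yaw": 0, "jaw": 0}, {"offset": [0, 0.006, 0.001], "yaw": 0, "jaw": 0}, {"offset": [0, 0.006, 0.001], "yaw": 0, "jaw": 0}]}}

```text
clock: 23.18
position: [0.6398, -0.0592, 0.1237]
ee_rot: [0.432, -0.559, 0.561, -0.431]
ft_force: [0.1, -0.1, 0.1]
grip_width: 1.001
```

>>> {"name": "move_arm", "arguments": {"increments": [{"offset": [0, -0.02, 0], "yaw": 0, "jaw": 0}, {"offset": [0, -0.05, 0], "yaw": 0, "jaw": 0}, {"offset": [0, -0.085, 0], "yaw": 0, "jaw": 0}, {"offset": [0, -0.12, 0], "yaw": 0, "jaw": 0}, {"offset": [0, -0.12, 0], "yaw": 0, "jaw": 0}, {"offset": [0, -0.12, 0], "yaw": 0, "jaw": 0}]}}

```text
clock: 23.68
position: [0.6407, -0.0586, 0.2461]
ee_rot: [0.431, -0.558, 0.562, -0.433]
ft_force: [-1.4, 0.4, -1.2]
grip_width: 0.997
```

Run:
```python
from h import *
c,W=wrist("w6")
P=W.reshape(-1,3)
for n,x,y,a,b,r in(("cup",.64,-.059,.132,.142,.04),("tub",.64,-.059,.08,.1,.055),("stain",.663,.029,.115,.13,.035)):
    Q=P[(np.hypot(P[:,0]-x,P[:,1]-y)<r)&(P[:,2]>a)&(P[:,2]<b)]
    print(n,end=" ");fit(Q) if len(Q) else print()
plan((.6398,-.059,.2))
c=manip.camera("scene");save(c,"scene1");W=cloud(c).reshape(-1,3)
for n,x,y,a,b,r in(("green",.429,-.153,.106,.122,.035),("pump",.67,.389,.08,.2,.06),("plant",.653,-.41,.05,.2,.07),("soft",.615,-.149,.115,.13,.035)):
    Q=W[(np.hypot(W[:,0]-x,W[:,1]-y)<r)&(W[:,2]>a)&(W[:,2]<b)];print(n,end=" ");fit(Q) if len(Q) else print()
```

```text
cup 795 rect [639.2 -58.3] [43.  42.7] 50.2 circ [639.1 -58.3] 21.9 mean [ 0.639  -0.0591  0.1351]
tub 4512 rect [639.7 -58.8] [75.9 56.1] 75.4 circ [640.1 -58.7] 46.5 mean [ 0.6423 -0.0506  0.0918]
stain 1282 rect [662.6  28.6] [25.4 25. ] 74.3 circ [662.7  28.8] 12.9 mean [0.6627 0.0287 0.1204]
t 23.73 pos [ 0.64  -0.059  0.244] jaw -14.7 offset [ 0.      0.0441 -0.0002] yaw 0 grip 0.998 F [-0.7 -0.2 -0.6]
green 131 rect [ 431.4 -151.5] [25.2 26.3] 66.0 circ [ 430.5 -151.8] 14.0 mean [ 0.4334 -0.1531  0.1142]
pump 913 rect [674. 383.] [81.5 52.4] 15.6 circ [671.  393.7] 41.2 mean [0.6796 0.3812 0.1242]
plant 3469 rect [ 653.8 -407.7] [100.2 101.1] 36.8 circ [ 654.  -408.1] 51.7 mean [ 0.6582 -0.4116  0.097 ]
soft 143 rect [ 616.2 -148.4] [23.9 27.9] 38.2 circ [ 616.4 -149.3] 14.8 mean [ 0.6182 -0.1506  0.1216]
```

View pics/scene1.png

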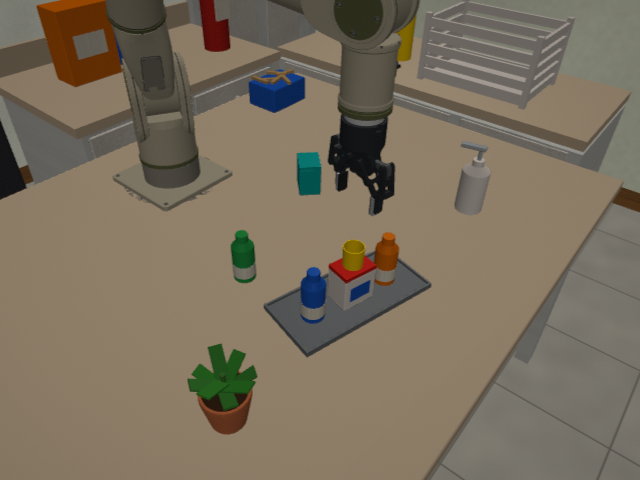

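The scene view shows the row upright on the tray: blue (313,297), tub with the cup on its lid (352,270) and orange (386,260). The gripper is well clear, and the green bottle (244,258), pump and plant haven't moved.

```bash
python3 -c "
from h import *
print(manip.hand_in())"
```

```text
the job is handed in; nothing more can be done
None
```

The laundry tray is set out as asked, and I handed the job in at about 24 s on the robot's clock. The hand-in gives no verdict; these are my last camera checks:

| Thing | Last measurement | Allowed |
|---|---|---|
| Tub | about 2 mm from the tray's centre, turned less than 1° from it | 16 mm, 0.21 rad (12°) |
| Orange stain remover, pump side | 90–91 mm from the tub's centre | 78–113 mm |
| Blue softener, plant side | 93 mm from the tub's centre | 78–113 mm |
| Cup on the lid | within about 1 mm of the tub's centre, upright | 14 mm |

- **Row:** both bottles stand upright and measure within a few millimetres of the tray's long centre line.
- **Left alone:** the green bottle, pump and plant measured within a few millimetres of their starting positions, which is about as close as the cameras can tell.
- **Gripper:** it was open and about 10 cm above the cup when I handed in.

No check failed. The overhead and wrist cameras differed by only 1–3 mm on where things were.

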